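# Let the green tin out of its dispenser

### The arm

A 7-joint arm with a two-finger parallel gripper is mounted at the origin on a cart in front of the work surface, level with it; the furniture and walls round the work are solid. World frame = base frame: x ahead of the robot, y to its left, z up, the work surface at z = 0. Lengths are in m, angles in rad, forces in N, time in s.
With the tool pointing down it reaches from about 0.4 to 0.875 m from the base axis. Payload 6.5 kg.
Tool frame: the origin (TCP) lies midway between the tips of the shut fingers; the grasp point (between the pads) lies 19 mm behind it (ctrl.grip_point_offset is the distance from the TCP to the grasp point, in m); z points along the fingers, y is the line along which they close (so a half turn about z gives the same grasp; the last joint's range is limited). The gripper opens to 88 mm and grips with 3 to 60 N. Pads are 18 mm wide; open, the fingers measure 123 mm over their backs; the gripper's body (75 mm by 187 mm) begins 45 mm behind the grasp point.
Start: joints at [1.278, 0.536, -0.004, 1.538, 0.003, 1.067, -0.071], TCP at [0.146, -0.633, 0.239] pointing down, gripper open.
Joint ranges: [-2.7, 2.7], [-0.37, 2.16], [-1.27, 1.26], [0.24, 2.4], [-1.31, 4.45], [0.19, 1.91], [-2.76, 2.76]. Speed limits (rad/s): [2.39, 2.39, 3.14, 3.14, 3.14, 3.14, 3.14].

### API

Orientations are given as a rotation vector (axis times angle).
In Python, from cell import ctrl, eyes, order, regions_of gives the robot as it stands.
- The arm moves only by the tool move_arm, never from a script. Its argument "increments" is a list of rows, each an object with "jaw": the closure, from -1 (fully open) to 1 (shut); "delta_pos": the shift along the world's x, y, z in cm, a list of three; "turn": the turn, a rotation vector about the world's x, y, z in rad, a list of three. In form: [{"jaw": jaw, "delta_pos": [tx, ty, tz], "turn": [ax, ay, az]}, ...]. A call has 1 to 8 rows; each row shifts and turns the commanded pose from where the row before left it; what a row does not reach is not made up. A row lasts 1/10 s, in which the tool goes at most 50 mm and 8.59 degrees, less where a joint would pass 70% of its speed; a pose out of reach is approached as far as the arm can. A call is refused whole if a number of a shift passes 5 or a number of a turn 0.15, either way. A call with a gripper value outside its range is refused whole. The fingers move at their own pace and stop on an object; "newtons" is the grip in N (left out, the last holds). Time passes only in rows, so rows that do not move let the fingers close. It gives the time, the measured TCP pose, the force, the opening and the grip force at its end, in the units of the state.
- ctrl.state(): the state, without advancing time (a new reading comes with each control period).
- eyes.get_image(name): name is "scene" or "top"; returns (picture, depth): 400x640x3 uint8, red, green, blue; 400x640 float32, m along the optical axis (not along the pixel's ray), 0 where there is no reading.
- eyes.calibration(name): a dict with "fovy" (degrees; the focal length in pixels is half the picture's height over the tangent of half this angle, whatever the lens; pixels are square), "cx", "cy" (the principal point, pixels), "D" ([k1, k2, p1, p2, k3] as OpenCV has them; the pictures are not rectified), "R" (3x3) and "t" (3): a world point X has camera coordinates R X + t. Camera axes: x right, y down, z forward; pixel columns grow to the right and rows downward; lengths in m; the calibration is good to about 2 mm. A picture is of the moment at which its call begins. calibration takes no time and is no camera call.
- order.job_done(): hands the job in; it is judged then, once.
Trained networks look in the newest picture that a camera, given by its name, has taken for a name from the list of things; names that differ only in an ending like _2 or _b are one class to them, and where a whole thing is asked for, a point or a joint stands for the part that bears it (a point fixed in the world has none). Each returns a list of dicts, best first, with "p" (0 to 1); they miss things now and then, are a little off and sometimes report something else, mostly with a low value. They report only what shows in the picture. A call takes as long as a camera call.
- regions_of(label, camera): "region" (400x640 bool, what is visible of it) and "rect" ([left, top, right, bottom] in pixels, round what is visible of it).
The state is a dict: "t": time; "joints": joint angles; "joint_vel": joint speeds; "joint_torque": joint torques, N m; "tool_pos": TCP position; "tcp_rot": TCP orientation; "wrist_force": force on the tool from outside, world axes, zero at the start; "ft_torque": the same for the moment, N m; "gripper_width": finger opening in m; "gripper_force": force on a finger pad.
Only numpy, scipy, OpenCV 4.12 (cv2) and the standard library are available. Lean on these libraries where they do the work, as an engineer would, in place of code of your own. Each camera call takes 0.05 s, during which the arm holds its last target. There are 200 camera calls.

### The job

Two tin dispensers stand on the worktop. Press down the blue pad at the back of the dispenser that holds the green tin, so that its gate lifts and the tin rolls out into the tray at the front, then let the pad come up again so that the gate closes behind the tin. Do not touch either tin, either gate or the other dispenser, do not shift the things standing around, and pick nothing up.

Things in the scene. Friction and masses are not known exactly. Their poses are not given: they have to be found in the camera images.
- green_rack: White sheet-metal dispenser holding the green tin, fixed, 345 (x) x 88 (y) mm, side plates to 114 mm high. Origin: on the worktop under its middle. -x end: front (tray, towards the robot); +x end: back (pad). Runway falls 0.16 rad to the front. Tray: x = -60 to -167 mm (inside of the 45 mm front lip). Axle along y at x = 55, z = 100 mm. The other one stands beside it; left and right may swap.
- green_lever (a joint): Rocking lever of the green tin's dispenser, rad: 0 = at rest, gate shut; grows as the pad goes down, stop at 0.60 (gate fully up). A spring and the gate's weight return it to 0 when let go; pressing takes about 2 N at first and 4 to 5 N fully down. The tin can pass under the gate from about 0.35.
- green_pad (a point): Centre of the upper face of the blue ribbed press pad (42 mm along x, 40 along y, 6 thick) on the back end of the green tin's lever; at x = 142, z = 129 mm of the rack at rest, sloping 0.3 rad upwards to the back. Fully pressed it is 54 mm lower, at nearly the same x and y, sloping 0.3 rad the other way. Free space beneath.
- green_gate (a point): Yellow gate plate with a steel upper edge, on the front end of the green tin's lever, 4 x 112 x 40 mm, this point is its middle: at x = -52 mm, z = 65 mm of the rack when shut; rises about 66 mm when the pad is fully pressed. Not to be touched.
- green_tin: Green food tin, 57 mm across, 72 mm long, about 0.18 kg, lying on its side across the runway against the shut gate. Origin: centre of one end face, so on its axis (the tin's z), which lies along the rack's y. The axis is at x = -20 mm of the rack at the start and at x = -138 mm once the tin rests in the tray against the front lip.
- tomato_rack: The other dispenser, which holds the tomato tin; like green_rack but 74 mm wide. Origin and axes as there.
- tomato_lever (a joint): Lever of the other dispenser; 0 = gate shut. To be left alone.
- tomato_pad (a point): Centre of the upper face of the blue pad of the other dispenser, not to be pressed.
- tomato_gate (a point): Yellow gate plate of the other dispenser, like green_gate but 98 mm wide; this point is its middle. Not to be touched.
- tomato_tin: Short wide tin with a white, blue and red label (tomatoes on it), 75 mm across, 58 mm long, lying on its side behind the gate of the other dispenser; it must stay there. Origin: centre of one end face.
- red_mug: White mug with a red inside, 98 mm high, standing at the back; origin under its middle. Bystander.
- cream_mug: Cream mug, 100 mm high, at the right, near the front edge; origin under its middle. Bystander.
- onion: Onion, 78 mm across, 85 mm high, at the right, near the front edge; origin under its middle. Bystander.

How it is judged:
On the way:
1. the green tin's lever is pressed down far enough to lift its gate (at least 0.3 rad) (value of joint green_lever above 0.3 rad), for 0.1 s.
At the end, for the whole second after the job is handed in: The green tin lies on its side at rest in the tray of its own dispenser (its axis 52 mm or less from the front lip), its lever is back up with the gate shut (within 0.06 rad), and the other dispenser is shut with its tin within 20 mm of where it was (x of green_tin in the frame of green_rack between -0.17 and -0.115 m and height (world z) of green_tin below 0.06 m and angle between green_tin's own z axis and vertical above 1.3 rad and linear speed of green_tin below 0.03 m/s and value of joint each of green_lever, tomato_lever below 0.06 rad and distance of tomato_tin from where it was at the start of the episode below 0.02 m); the robot touches nothing.
It fails at once if a tin is touched by the robot (contact force between any of the arm, the fingers and green_tin above 0.5 N or contact force between any of the arm, the fingers and tomato_tin above 0.5 N).
It fails at once if a tin is lifted out (its axis over 95 mm high) (height (world z) of any of green_tin, tomato_tin above 0.095 m).
It fails at once if a gate is touched by the robot (contact force between any of the arm, the fingers and green_gate above 0.5 N or contact force between any of the arm, the fingers and tomato_gate above 0.5 N).
It fails at once if the other dispenser is touched by the robot or its lever pressed (over 0.1 rad) (value of joint tomato_lever above 0.1 rad or contact force between any of the arm, the fingers and tomato_rack above 0.5 N).
It fails at once if a bystander is moved by more than 30 mm (distance of any of red_mug, cream_mug, onion from where it was at the start of the episode above 0.03 m).
It also fails if it takes over 32 s, if anything falls off the work surface, if the arm or the gripper's body presses on something with over 40 N, if the wrist force passes 120 N, or if a joint passes its speed limit or range.

## Working session

There is one attempt and no reset: what is moved stays moved. The work goes in short steps, Python scripts to look and compute and a tool call to move; the robot and the scene stay as the last step left them, time stands still between calls to the robot, and variables do not carry over. Pictures are saved under pics/ and viewed, at most 10 in all, crops included, and the job is handed in when it is done.

Besides the shell and the picture viewer there is one more tool, called after "Call:" as a command line: name --argument value ..., lists and objects as JSON in quotes. move_arm: Moves the arm, as the interface text tells. Its arguments: {"type":"object","properties":{"increments":{"type":"array"},"newtons":{"type":"number"}},"required":["increments"]}

```bash
mkdir -p pics; cat > h.py <<'E'
import numpy as np,cv2
from cell import ctrl,eyes,order,regions_of
def cloud(cam,depth,mask):
    c=eyes.calibration(cam);f=200/np.tan(np.radians(c["fovy"])/2)
    K=np.array([[f,0,c["cx"]],[0,f,c["cy"]],[0,0,1]])
    v,u=np.nonzero(mask&(depth>0))
    p=cv2.undistortPoints(np.stack([u,v],1).astype(float)[:,None],K,np.array(c["D"],float))[:,0]
    z=depth[v,u]
    return (np.c_[p*z[:,None],z]-np.array(c["t"]).ravel())@np.array(c["R"])
E
python3 - <<'E'
from h import *
for cam in("top","scene"):
    im,d=eyes.get_image(cam);cv2.imwrite(f"pics/{cam}.png",im[:,:,::-1])
    for n in["green_pad","tomato_pad","green_gate","tomato_gate","green_tin","tomato_tin","green_rack","red_mug","cream_mug","onion"]:
        for r in regions_of(n,cam)[:2]:
            P=cloud(cam,d,r["region"])
            if len(P):print(cam,n,round(r["p"],2),np.array(r["rect"]).astype(int),np.median(P,0).round(3),np.percentile(P,3,axis=0).round(3),np.percentile(P,97,axis=0).round(3))
s=ctrl.state();print(s["t"],s["tool_pos"],s["tcp_rot"])
E
```

```text
top green_pad 0.82 [224 182 263 255] [0.585 0.142 0.124] [0.4   0.072 0.076] [0.617 0.19  0.135]
top tomato_pad 0.85 [300 170 332 241] [ 0.603 -0.112  0.117] [ 0.433 -0.155  0.085] [ 0.645 -0.056  0.136]
top green_gate 0.56 [226 179 261 254] [0.576 0.136 0.118] [0.402 0.072 0.054] [0.614 0.182 0.135]
top tomato_gate 0.77 [298 173 335 241] [ 0.612 -0.112  0.122] [ 0.431 -0.155  0.065] [ 0.645 -0.061  0.136]
top tomato_gate 0.7 [221 180 264 256] [0.564 0.145 0.115] [0.4   0.077 0.005] [0.614 0.193 0.135]
top green_tin 0.59 [233 232 256 254] [0.434 0.124 0.085] [0.41  0.092 0.044] [0.461 0.16  0.092]
top tomato_tin 0.89 [305 214 326 241] [ 0.472 -0.101  0.103] [ 0.44  -0.129  0.041] [ 0.511 -0.073  0.111]
top tomato_tin 0.71 [302 168 330 242] [ 0.623 -0.112  0.127] [ 0.435 -0.138  0.088] [ 0.645 -0.066  0.137]
top green_rack 0.94 [221 178 268 293] [0.476 0.133 0.027] [0.296 0.075 0.002] [0.615 0.186 0.129]
top green_rack 0.54 [296 172 333 239] [ 0.582 -0.112  0.11 ] [ 0.432 -0.155  0.001] [ 0.645 -0.053  0.135]
top red_mug 0.65 [276 109 303 145] [ 0.838 -0.023  0.053] [ 0.762 -0.061  0.
[... 987 characters left out ...]
31 160 461 199] [ 0.325 -0.443  0.068] [ 0.29  -0.505  0.007] [ 0.362 -0.396  0.1  ]
scene tomato_tin 0.86 [328 202 362 232] [ 0.466 -0.093  0.1  ] [ 0.439 -0.141  0.07 ] [ 0.504 -0.072  0.109]
scene green_rack 0.61 [237 230 360 338] [0.45  0.131 0.029] [0.292 0.073 0.002] [0.618 0.185 0.127]
scene red_mug 0.56 [225 167 262 203] [ 0.814 -0.024  0.066] [ 0.758 -0.061  0.013] [0.864 0.019 0.097]
scene cream_mug 0.69 [433 159 460 197] [ 0.325 -0.441  0.069] [ 0.29  -0.503  0.013] [ 0.361 -0.396  0.1  ]
scene onion 0.84 [411 189 436 215] [ 0.326 -0.321  0.053] [ 0.297 -0.362  0.02 ] [ 0.362 -0.301  0.073]
1.1 [ 0.1461077  -0.63333557  0.23870621] [-3.12136954e+00 -3.55473141e-01  9.81509337e-05]
```

View pics/top.png

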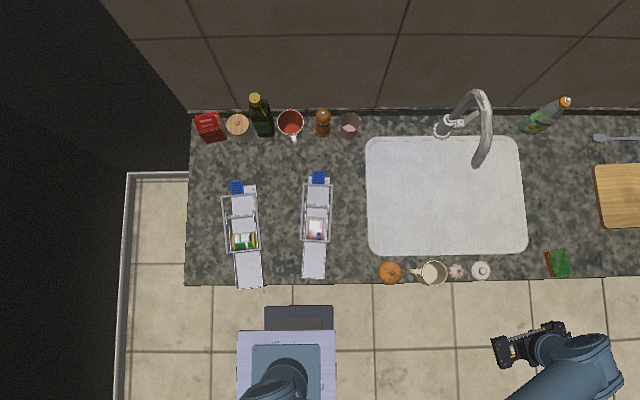

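View pics/scene.png

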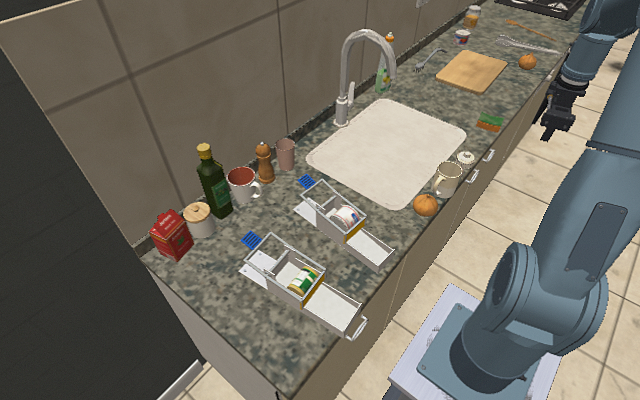

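```bash
python3 - <<'E'
from h import *
for cam in("top","scene"):
    im,d=eyes.get_image(cam);h=cv2.cvtColor(im,cv2.COLOR_RGB2HSV)
    m=(h[...,0]>100)&(h[...,0]<130)&(h[...,1]>150)&(h[...,2]>60)
    P=cloud(cam,d,m)
    for n,lo,hi in(("g",.05,.25),("t",-.2,0)):
        Q=P[(P[:,1]>lo)&(P[:,1]<hi)&(P[:,0]>.5)&(P[:,0]<.72)&(P[:,2]>.09)];print(cam,n,len(Q),Q.mean(0).round(4),Q.min(0).round(3),Q.max(0).round(3))
    # rack direction from the white top structure
    P=cloud(cam,d,np.ones(d.shape,bool))
    Q=P[(P[:,1]>.04)&(P[:,1]<.23)&(P[:,0]>.25)&(P[:,0]<.7)&(P[:,2]>.015)&(P[:,2]<.16)]
    r=cv2.minAreaRect(Q[:,:2].astype(np.float32)*1000);print(r)
    # tall things along the path
    Q=P[(P[:,2]>.13)&(P[:,0]>.2)&(P[:,0]<1.0)&(P[:,1]>-.9)&(P[:,1]<.4)]
    for y in np.arange(-.9,.4,.1):
        q=Q[(Q[:,1]>y)&(Q[:,1]<y+.1)]
        if len(q):print(round(y,1),len(q),np.percentile(q,1,axis=0).round(2),np.percentile(q,99,axis=0).round(2))
E
```

```text
top g 129 [0.5982 0.1433 0.1284] [0.579 0.123 0.117] [0.619 0.163 0.139]
top t 125 [ 0.6276 -0.1123  0.1287] [ 0.609 -0.131  0.117] [ 0.646 -0.093  0.139]
((453.18603515625, 128.74359130859375), (334.30755615234375, 113.37677764892578), 5.807886600494385)
-0.9 3451 [ 0.81 -0.9   0.13] [ 0.89 -0.8   0.62]
-0.8 3595 [ 0.89 -0.8   0.14] [ 0.89 -0.7   0.63]
-0.7 3558 [ 0.83 -0.7   0.14] [ 0.89 -0.6   0.63]
-0.6 4996 [ 0.62 -0.6   0.14] [ 0.89 -0.5   0.62]
-0.5 3732 [ 0.89 -0.5   0.14] [ 0.89 -0.4   0.62]
-0.4 3781 [ 0.89 -0.4   0.14] [ 0.89 -0.3   0.62]
-0.3 3812 [ 0.89 -0.3   0.14] [ 0.89 -0.2   0.62]
-0.2 4102 [ 0.64 -0.2   0.13] [ 0.89 -0.1   0.62]
-0.1 3903 [ 0.89 -0.1   0.14] [ 0.89 -0.    0.62]
-0.0 4426 [0.8  0.   0.14] [0.89 0.1  0.62]
0.1 4004 [0.61 0.1  0.13] [0.89 0.2  0.63]
0.2 4121 [0.81 0.2  0.13] [0.89 0.3  0.63]
0.3 3633 [0.89 0.3  0.14] [0.9  0.4  0.64]
scene g 136 [0.5971 0.1452 0.1289] [0.578 0.123 0.118] [0.617 0.163 0.137]
scene t 111 [ 0.6277 -0.1113  0.1293] [ 0.609 -0.133  0.12 ] [ 0.648 -0.091  0.138]
((451.926025390625, 128.79727172851562), (330.418212890625, 112.8531723022461), 5.443318843841553)
-0.9 767 [ 0.81 -0.9   0.13] [ 0.9  -0.8   0.37]
-0.8 828 [ 0.89 -0.8   0.13] [ 0.9 -0.7  0.4]
-0.7 853 [ 0.83 -0.7   0.13] [ 0.9  -0.6   0.43]
-0.6 2802 [ 0.62 -0.6   0.14] [ 0.89 -0.5   0.45]
-0.5 1939 [ 0.89 -0.5   0.14] [ 0.89 -0.4   0.48]
-0.4 2452 [ 0.89 -0.4   0.14] [ 0.89 -0.3   0.51]
-0.3 3108 [ 0.89 -0.3   0.14] [ 0.9  -0.2   0.54]
-0.2 4168 [ 0.64 -0.2   0.13] [ 0.9  -0.1   0.57]
-0.1 5104 [ 0.89 -0.1   0.14] [ 0.9  -0.    0.59]
-0.0 7091 [0.8  0.   0.14] [0.9  0.1  0.62]
0.1 8857 [0.62 0.1  0.13] [0.9  0.2  0.65]
0.2 12091 [0.82 0.2  0.14] [0.9  0.3  0.67]
0.3 11361 [0.89 0.3  0.14] [0.9  0.4  0.66]
```

Call:
move_arm --increments '[{"jaw": 1,"delta_pos": [3,3.4,0.5],"turn": [0,0,-0.016]},{"jaw": 1,"delta_pos": [3,3.4,0.5],"turn": [0,0,-0.016]},{"jaw": 1,"delta_pos": [3,3.4,0.5],"turn": [0,0,-0.016]},{"jaw": 1,"delta_pos": [3,3.4,0.5],"turn": [0,0,-0.016]},{"jaw": 1,"delta_pos": [3,3.4,0.5],"turn": [0,0,-0.016]},{"jaw": 1,"delta_pos": [3,3.4,0.5],"turn": [0,0,-0.016]},{"jaw": 1,"delta_pos": [3,3.4,0.5],"turn": [0,0,-0.016]},{"jaw": 1,"delta_pos": [3,3.4,0.5],"turn": [0,0,-0.016]}]'

```text
t: 2.0
tool_pos: [0.3872, -0.3599, 0.2792]
tcp_rot: [3.137, 0.154, 0.001]
wrist_force: [0.3, -0.2, -0.5]
gripper_width: 0.0264
gripper_force: 0.0
```

Call:
move_arm --increments '[{"jaw": 1,"delta_pos": [1.7,4.2,0],"turn": [0,0,0]},{"jaw": 1,"delta_pos": [1.7,4.2,0],"turn": [0,0,0]},{"jaw": 1,"delta_pos": [1.7,4.2,0],"turn": [0,0,0]},{"jaw": 1,"delta_pos": [1.7,4.2,0],"turn": [0,0,0]},{"jaw": 1,"delta_pos": [1.7,4.2,0],"turn": [0,0,0]},{"jaw": 1,"delta_pos": [1.7,4.2,0],"turn": [0,0,0]},{"jaw": 1,"delta_pos": [1.7,4.2,0],"turn": [0,0,0]},{"jaw": 1,"delta_pos": [1.7,4.2,0],"turn": [0,0,0]}]'

```text
t: 2.8
tool_pos: [0.5227, -0.0237, 0.279]
tcp_rot: [3.138, 0.155, 0.001]
wrist_force: [1.5, -0.5, 0.2]
gripper_width: -0.0
gripper_force: 0.0
```

Call:
move_arm --increments '[{"jaw": 1,"delta_pos": [1.9,4.2,0],"turn": [0,0,0]},{"jaw": 1,"delta_pos": [1.9,4.2,0],"turn": [0,0,0]},{"jaw": 1,"delta_pos": [1.9,4.2,0],"turn": [0,0,0]},{"jaw": 1,"delta_pos": [1.9,4.2,0],"turn": [0,0,0]},{"jaw": 1,"delta_pos": [0,0,-3],"turn": [0,0,0]},{"jaw": 1,"delta_pos": [0,0,-3],"turn": [0,0,0]},{"jaw": 1,"delta_pos": [0,0,-3],"turn": [0,0,0]},{"jaw": 1,"delta_pos": [0,0,0],"turn": [0,0,0]}]'

```text
t: 3.6
tool_pos: [0.5954, 0.1417, 0.1848]
tcp_rot: [3.136, 0.155, -0.012]
wrist_force: [0.2, -0.4, -0.0]
gripper_width: 0.0002
gripper_force: 0.0
```

Call:
move_arm --increments '[{"jaw": 1,"delta_pos": [0.3,0.2,-2],"turn": [0,0,0]},{"jaw": 1,"delta_pos": [0,0,-2],"turn": [0,0,0]},{"jaw": 1,"delta_pos": [0,0,-2],"turn": [0,0,0]},{"jaw": 1,"delta_pos": [0,0,-2],"turn": [0,0,0]},{"jaw": 1,"delta_pos": [0,0,-1.5],"turn": [0,0,0]},{"jaw": 1,"delta_pos": [0,0,-1],"turn": [0,0,0]},{"jaw": 1,"delta_pos": [0,0,0],"turn": [0,0,0]},{"jaw": 1,"delta_pos": [0,0,0],"turn": [0,0,0]}]'

```text
t: 4.4
tool_pos: [0.6016, 0.1448, 0.0846]
tcp_rot: [-3.138, -0.155, -0.001]
wrist_force: [-0.6, -0.3, 4.2]
gripper_width: 0.0004
gripper_force: 1.8
```

Call:
move_arm --increments '[{"jaw": 1,"delta_pos": [0,0,0],"turn": [0,0,0]},{"jaw": 1,"delta_pos": [0,0,0],"turn": [0,0,0]},{"jaw": 1,"delta_pos": [0,0,0],"turn": [0,0,0]},{"jaw": 1,"delta_pos": [0,0,0],"turn": [0,0,0]},{"jaw": 1,"delta_pos": [0,0,0],"turn": [0,0,0]},{"jaw": 1,"delta_pos": [0,0,0],"turn": [0,0,0]},{"jaw": 1,"delta_pos": [0,0,0],"turn": [0,0,0]},{"jaw": 1,"delta_pos": [0,0,0],"turn": [0,0,0]}]'

```text
t: 5.2
tool_pos: [0.6013, 0.1447, 0.0837]
tcp_rot: [-3.138, -0.155, -0.0]
wrist_force: [1.1, 0.8, 4.0]
gripper_width: 0.0005
gripper_force: 1.9
```

```bash
python3 - <<'E'
from h import *
im,d=eyes.get_image("scene");cv2.imwrite("pics/p1.png",cv2.resize(im[190:360,180:400,::-1],None,fx=3,fy=3))
for r in regions_of("green_tin","scene")[:2]:
    P=cloud("scene",d,r["region"]);print(r["p"],r["rect"],np.median(P,0))
E
```

```text
0.82 [323.3, 294.0, 358.3, 328.3] [0.3149622  0.12332347 0.06443068]
0.17 [248.3, 241.1, 329.9, 300.9] [0.40899176 0.13291976 0.12059313]
```

View pics/p1.png

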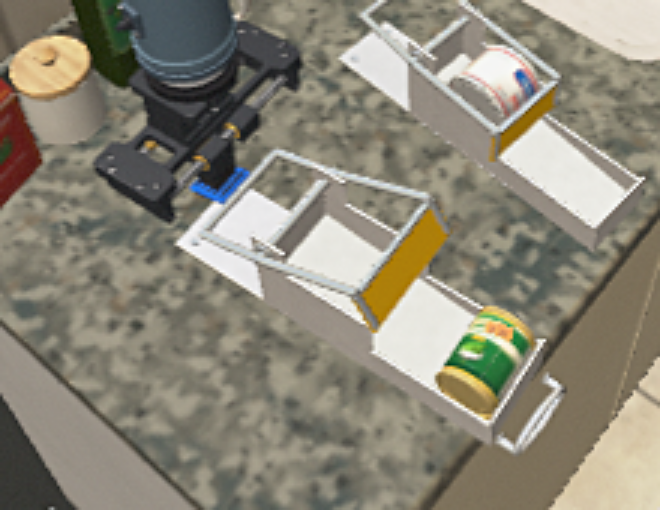

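The green tin lies in the tray against the lip (crop pixel 490,360), the gate is up (400,270), and the tomato dispenser is unchanged. Next I let the pad up gently.

Call:
move_arm --increments '[{"jaw": 1,"delta_pos": [0,0,1],"turn": [0,0,0]},{"jaw": 1,"delta_pos": [0,0,1],"turn": [0,0,0]},{"jaw": 1,"delta_pos": [0,0,1],"turn": [0,0,0]},{"jaw": 1,"delta_pos": [0,0,1],"turn": [0,0,0]},{"jaw": 1,"delta_pos": [0,0,1],"turn": [0,0,0]},{"jaw": 1,"delta_pos": [0,0,2],"turn": [0,0,0]},{"jaw": 1,"delta_pos": [0,0,4],"turn": [0,0,0]},{"jaw": 1,"delta_pos": [0,0,4],"turn": [0,0,0]}]'

```text
t: 6.1
tool_pos: [0.6004, 0.1444, 0.2347]
tcp_rot: [3.137, 0.155, -0.003]
wrist_force: [1.8, 0.8, 0.4]
gripper_width: 0.0005
gripper_force: 0.0
```

Call:
move_arm --increments '[{"jaw": 1,"delta_pos": [0,0,2],"turn": [0,0,0]},{"jaw": 1,"delta_pos": [0,0,0],"turn": [0,0,0]},{"jaw": 1,"delta_pos": [0,0,0],"turn": [0,0,0]},{"jaw": 1,"delta_pos": [0,0,0],"turn": [0,0,0]}]'

```text
t: 6.5
tool_pos: [0.6002, 0.1443, 0.2521]
tcp_rot: [3.137, 0.155, -0.004]
wrist_force: [0.3, -0.5, -0.3]
gripper_width: 0.0003
gripper_force: 0.0
```

```bash
python3 - <<'E'
from h import *
im,d=eyes.get_image("scene");cv2.imwrite("pics/p2.png",cv2.resize(im[190:360,180:400,::-1],None,fx=3,fy=3))
h=cv2.cvtColor(im,cv2.COLOR_RGB2HSV)
m=(h[...,0]>100)&(h[...,0]<130)&(h[...,1]>150)&(h[...,2]>60)
P=cloud("scene",d,m);Q=P[(P[:,1]>.05)&(P[:,1]<.25)&(P[:,0]>.5)&(P[:,0]<.72)];print("pad",Q.mean(0))
for r in regions_of("green_tin","scene")[:1]:
    P=cloud("scene",d,r["region"]);print(r["p"],r["rect"],np.median(P,0))
E
```

```text
pad [0.60432766 0.14169386 0.1204884 ]
0.96 [325.3, 296.0, 356.2, 326.2] [0.31557706 0.12523371 0.06464135]
```

View pics/p2.png

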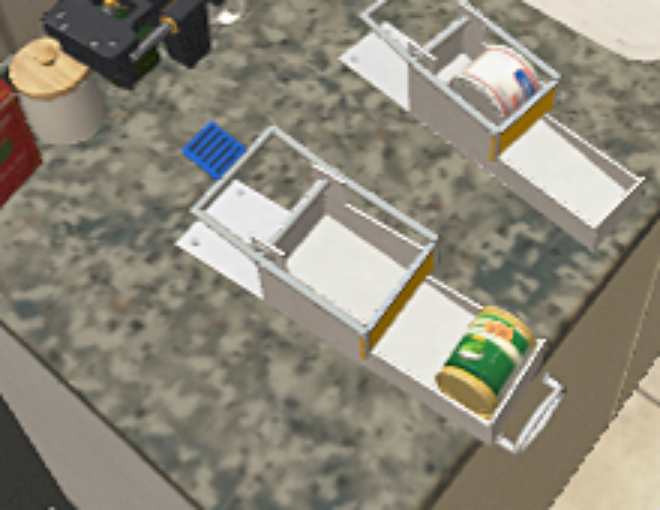

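The tin is in the tray and the gate is down. The mean pad height had no height filter this time, so I'll check it again before handing in.

```bash
python3 - <<'E'
from h import *
im,d=eyes.get_image("scene");h=cv2.cvtColor(im,cv2.COLOR_RGB2HSV)
m=(h[...,0]>100)&(h[...,0]<130)&(h[...,1]>150)&(h[...,2]>60)
P=cloud("scene",d,m);Q=P[(P[:,1]>.05)&(P[:,1]<.25)&(P[:,0]>.5)&(P[:,0]<.72)&(P[:,2]>.09)];z=Q.mean(0);print(len(Q),z)
if abs(z[2]-.1289)<.003: print(order.job_done())
E
```

```text
138 [0.59745885 0.14507037 0.12884133]
the job is handed in; nothing more can be done
None
```

The green tin is in its tray with the gate shut behind it (pad back at its rest height, 128.8 mm vs 128.9 mm before); I saw no contact with the other dispenser or the bystanders, and the job is handed in, with no verdict shown.

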